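Bolt the blade chest

TASK

Bolt the saw-blade chest shut: press the red spring catch bar down with one fingertip and, keeping it down all the way, push the bolt's yellow tab with the other finger until the bolt is fully home in the brass keeper. Then let the catch spring back up behind the bolt. Only press and push; grasp nothing, and leave the other things on the chest and bench where they are.

Things in the scene. Friction and masses are not known exactly. Their poses are not given: they have to be found in the camera images.
- chest: blue steel saw-blade chest with grey lid, 190 (x) x 270 (y) x 80 mm tall, heavy and fixed in place. Origin: centre of its underside, on the bench. Its z is up; the bolt slides along its +y, towards the brass keeper at its +y end. Steel bolt guides and the keeper stand no higher than 24 mm above the lid (104 mm above the bench)
- bolt (a joint): the bolt's slide in m: 0 fully drawn, 0.055 fully home in the keeper (end stop). It starts at 0 to 0.008; with the catch up, the catch's tooth blocks it at 0.010 and again at stops along the way, and holds it home once past 0.049. Rubs with about 2.5 N
- catch (a joint): the spring catch's downward travel in m: 0 up, 0.010 right down. It frees the bolt from about 0.005. Its spring pushes up with about 3.5 N at the top and 7 N right down
- bolt_tab (a point): centre of the top of the bolt's yellow upright push tab. The tab is 20 mm wide along chest x, 12 mm thick along chest y, and its top is 146 mm above the bench; the lowest 14 mm above the lid is the bolt itself, all above that is tab. Moves with the bolt
- catch_top (a point): centre of the top face of the red catch bar beside the bolt, on the chest's -x side. The bar is 32 mm wide along chest x, 130 mm long along chest y (parallel to the bolt), flat, 6 mm thick, its top 125 mm above the bench when up. It goes straight down wherever it is pressed and does not slide along. Its middle line is 62 mm from the bolt's; the tab stands 21 mm above it when up. Moves with the catch
- tape: yellow and black tape measure, 66 x 30 x 44 mm, standing on the chest's lid. Origin: centre of its underside
- offcut: pale wood offcut, 35 x 60 x 20 mm, lying on the chest's lid. Origin: centre of its underside
- screw_jar: glass screw jar with red cap, 64 mm across, 75 mm tall. Origin: centre of its underside
- glue: white glue bottle with orange cap, 54 mm across, 130 mm tall. Origin: centre of its underside
- driver: red-handled screwdriver lying on the bench, 190 mm long. Origin: under its middle
- mug: blue mug, 76 mm across, 88 mm tall. Origin: centre of its underside
- pencil: orange flat carpenter's pencil, about 170 x 13 x 8 mm, lying on the bench. Origin: under its middle

How it is judged:
On the way, in this order (a step that is already met when the one before it is completed fails the run):
1. the catch is held down by the fingers, the bolt not yet home (value of joint catch above 0.0045 m and value of joint bolt below 0.045 m and contact force between the fingers and catch above 1 N), for 0.1 s.
2. the bolt is pushed home by a finger with the catch still held down (value of joint bolt above 0.051 m and value of joint catch above 0.004 m and contact force between the fingers and catch above 1 N), for 0.1 s.
3. the catch is let up and the bolt stays home (value of joint catch below 0.002 m and value of joint bolt above 0.05 m), for 0.2 s.
At the end, for the whole second after the job is handed in: the bolt is home (within 5 mm of its end stop), the catch has sprung up behind it (within 2 mm of its top), and every other thing is within 20 mm of where it started (all of step 3 and distance of each of tape, offcut, screw_jar, glue, driver, mug, pencil from where it was at the start of the episode below 0.02 m); the robot touches nothing.
It fails at once if the catch came up (less than 3 mm down) while the bolt was between its ends (value of joint bolt between 0.014 and 0.046 m and value of joint catch below 0.003 m).
It fails at once if a bystander was lifted, carried or knocked more than 30 mm from its place (distance of any of tape, offcut, screw_jar, glue, driver, mug, pencil from where it was at the start of the episode above 0.03 m).
It fails at once if a thing on the chest or bench was lifted (height (world z) of any of tape, offcut above 0.095 m or height (world z) of any of screw_jar, glue, driver, mug, pencil above 0.02 m).
It also fails if it takes over 35 s, if anything falls off the work surface, if the arm or the gripper's body presses on something with over 40 N, if the wrist force passes 120 N, or if a joint passes its speed limit or range.

ROBOT

A 6-joint arm with a two-finger parallel gripper is mounted at the origin on the work surface. World frame = base frame: x ahead of the robot, y to its left, z up, the work surface at z = 0. Lengths are in m, angles in rad, forces in N, time in s.
With the tool pointing down it reaches from about 0.35 to 0.775 m from the base axis. Payload 7.3 kg.
Tool frame: the origin (TCP) lies at the very end of the fingers, on their centre line; the grasp point (between the pads) lies 19 mm behind it; z points along the fingers, x is the direction in which the jaws open and shut, and the axes are right-handed (so a half turn about z gives the same grasp; the last joint's range is limited). The gripper opens to 92 mm and grips with 3 to 60 N. Pads are 19 mm wide; open, the fingers measure 130 mm over their backs; the gripper's body (75 mm by 190 mm) begins 47 mm behind the grasp point.
Start: joints at [-1.297, 0.342, 1.524, -0, 1.275, -0.146], TCP at [0.214, -0.479, 0.227] pointing down, gripper open.
Joint ranges: [-2.53, 2.53], [-0.77, 2.02], [0.04, 2.7], [-1, 4.14], [0.28, 2.66], [-3.11, 3.11]. Speed limits (rad/s): [2.57, 2.57, 3.14, 3.14, 3.14, 3.14].

INTERFACE

Orientations are given as [roll, pitch, yaw] about the fixed x, y, z axes, in that order (R = Rz(yaw) Ry(pitch) Rx(roll)).
In Python, from cell import observe, read_camera, camera_params, hand_in gives the robot as it stands.
- The arm moves only by the tool apply_moves, never from a script. Its argument "increments" is a list of rows, each an object with "grip": the opening, from 0 (shut) to 1 (fully open); "linear": the shift along the world's x, y, z in mm, a list of three; "turn": the turn, a rotation vector about the world's x, y, z in units of 6 degrees (1.0 is 6 degrees), a list of three. A call has 1 to 10 rows; each row is the pose to reach, as a shift and turn from the pose commanded when the call began; what a row does not reach only later rows make up. A row lasts 1/10 s, in which the tool goes at most 50 mm and 8.59 degrees, less where a joint would pass 70% of its speed; a pose out of reach is approached as far as the arm can. A call with a gripper value outside its range is refused whole. The fingers move at their own pace and stop on an object; "grip_force" is the grip in N (left out, the last holds). Time passes only in rows, so rows that repeat a pose let the fingers close. It gives the time, the measured TCP pose, the force and the opening at its end, in the units of the state.
- observe(): the state, without advancing time (a new reading comes with each control period).
- read_camera(name): name is "scene" or "top" or "wrist"; returns the picture (480x640x3 uint8, red, green, blue); there is no depth.
- camera_params(name): a dict with "camera_matrix" (3x3 intrinsics, pixels), "k1" (the pictures are not rectified: a ray, as slopes to the right and down, at radius r is drawn at 1 + k1 r^2 times it, then the intrinsics apply), "world_to_cam" (4x4, takes a point from world to camera coordinates); the wrist camera has in their place "hand_eye" (4x4, takes a point from camera to tool coordinates, whose origin is the TCP and whose axes are the tool frame's). Camera axes: x right, y up, looking along -z (the intrinsics and any distortion apply to the point x, -y, -z); pixel columns grow to the right and rows downward; lengths in m; the calibration is good to about 2 mm. A picture is of the moment at which its call begins: read the wrist's pose just before it. camera_params takes no time and is no camera call.
- hand_in(): hands the job in, once; it reports no verdict.
The state is a dict: "time": time; "qpos": joint angles; "qvel": joint speeds; "joint_efforts": joint torques, N m; "tool_pos": TCP position; "tool_rot": TCP orientation; "contact_force": force on the tool from outside, world axes, zero at the start; "torque": the same for the moment, N m; "opening": finger opening in m.
Only numpy, scipy, OpenCV 4.12 (cv2) and the standard library are available. Lean on these libraries where they do the work, as an engineer would, in place of code of your own. Each camera call takes 0.05 s, during which the arm holds its last target.

## Working session

There is one attempt and no reset: what is moved stays moved. The work goes in short steps, Python scripts to look and compute and a tool call to move; the robot and the scene stay as the last step left them, time stands still between calls to the robot, and variables do not carry over. Pictures are saved under pics/ and viewed, and the job is handed in when it is done.

Besides the shell and the picture viewer there is one more tool, called after ">>>" as name(argument=value, ...), one argument or row to a line, values as JSON. apply_moves: Moves the arm, as the interface text tells. Its arguments: {"type":"object","properties":{"increments":{"type":"array","items":{"type":"object","properties":{"grip":{"type":"number"},"linear":{"type":"array","items":{"type":"number"}},"turn":{"type":"array","items":{"type":"number"}}}}},"grip_force":{"type":"number"}},"required":["increments"]}

```bash
mkdir -p pics
python3 - <<'E'
from cell import *
import cv2
print(observe())
for n in ["scene","top"]:
    im=read_camera(n); cv2.imwrite(f"pics/{n}0.png",im[:,:,::-1]); print(n,camera_params(n))
print(camera_params("wrist"))
E
```

```text
{'time': 0.0, 'qpos': array([-1.29697887e+00,  3.42739681e-01,  1.52503747e+00,  1.20634581e-06,
        1.27540519e+00, -1.46030491e-01]), 'qvel': array([-0.00084172, -0.0022398 , -0.00208312, -0.00044821,  0.00104042,
        0.0012384 ]), 'joint_efforts': array([-1.73971748e-03, -4.31248677e+01, -2.44217080e+01,  7.14927656e-02,
        5.59950457e-02, -1.28082343e-04]), 'tool_pos': array([ 0.21389285, -0.47899371,  0.22602903]), 'tool_rot': array([-3.14136019e+00,  1.57260161e-03, -1.15094854e+00]), 'contact_force': array([0.39770008, 0.71926152, 0.07577099]), 'torque': array([ 0.00965626,  0.01882367, -0.01270838]), 'opening': 0.0916637415499854}
scene {'camera_matrix': array([[609.8836042 ,   0.        , 321.01376149],
       [  0.        , 609.8836042 , 233.2211073 ],
       [  0.        ,   0.        ,   1.        ]]), 'k1': 0.016713454097975117, 'world_to_cam': array([[ 0.00983729,  0.99982033, -0.01620296, -0.05726493],
       [-0.80286764,  0.01755652,  0.59589875,  0.40941808],
       [ 0.59607615,  0.00714681,  0.8028961 , -1.69439983],
       [ 0.        ,  0.        , 
[... 349 characters left out ...]
8624809, -0.58768707],
       [-0.18657004,  0.01716041,  0.98229178, -1.03963038],
       [ 0.        ,  0.        ,  0.        ,  1.        ]])}
{'camera_matrix': array([[412.52243307,   0.        , 320.37381087],
       [  0.        , 412.52243307, 234.51295608],
       [  0.        ,   0.        ,   1.        ]]), 'k1': -0.0685766386090729, 'hand_eye': array([[ 9.99999703e-01,  7.67328429e-04, -7.03432518e-05,
        -2.13113173e-04],
       [ 7.18309327e-04, -9.61355346e-01, -2.75309612e-01,
        -7.46052238e-02],
       [-2.78877753e-04,  2.75309480e-01, -9.61355612e-01,
        -1.57931370e-01],
       [ 0.00000000e+00,  0.00000000e+00,  0.00000000e+00,
         1.00000000e+00]])}
```

View pics/top0.png

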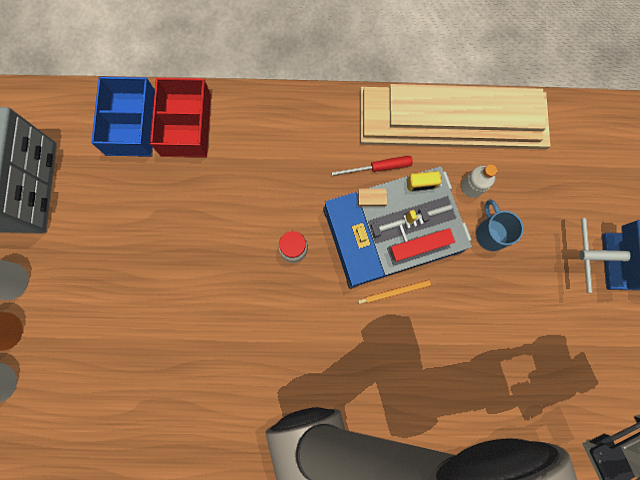

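View pics/scene0.png

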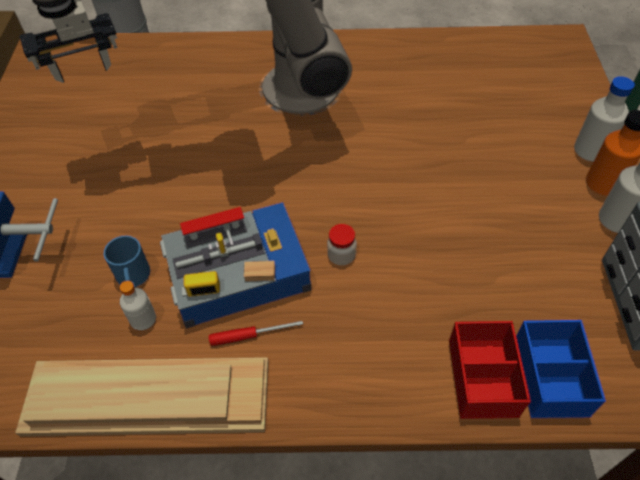

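Run:
```python
import cv2
a=cv2.imread("pics/top0.png")[150:310,310:530]; cv2.imwrite("pics/topc.png",cv2.resize(a,None,fx=3.6,fy=3.6,interpolation=cv2.INTER_CUBIC))
a=cv2.imread("pics/scene0.png")[190:330,150:320]; cv2.imwrite("pics/scenec.png",cv2.resize(a,None,fx=4,fy=4,interpolation=cv2.INTER_CUBIC))
```

```text
(no output)
```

View pics/topc.png

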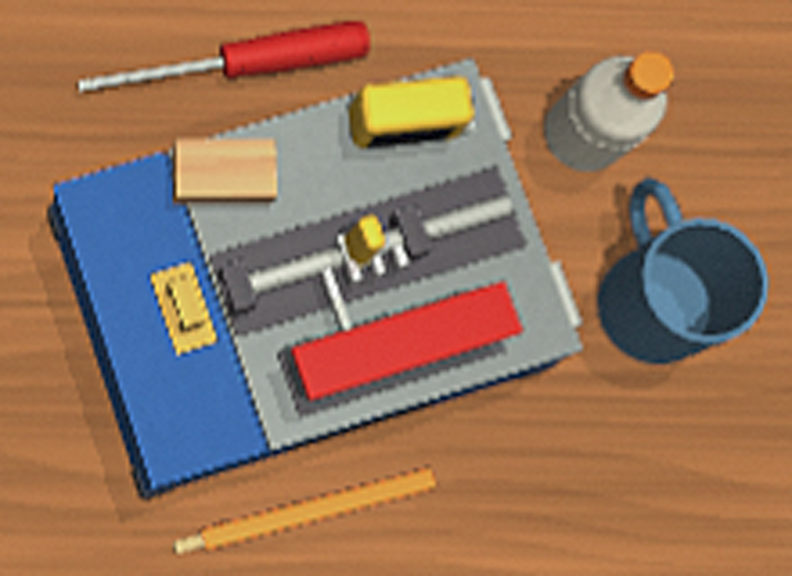

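View pics/scenec.png

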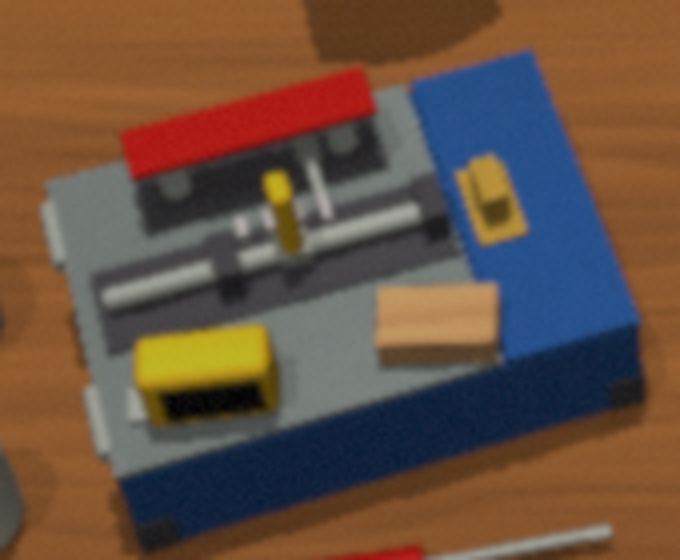

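```bash
cat > h.py <<'E'
import numpy as np, cv2
from cell import *
def ray(name,uv):
    p=camera_params(name);K=p["camera_matrix"];k=p["k1"]
    d=cv2.undistortPoints(np.array([[uv]],float),K,np.array([k,0,0,0,0.]))[0,0]
    T=p["world_to_cam"];R=T[:3,:3]
    return -R.T@T[:3,3], R.T@np.array([d[0],-d[1],-1])
def onz(name,uv,z):
    c,d=ray(name,uv); return c+d*(z-c[2])/d[2]
E
python3 - <<'E'
from h import *
t=lambda u,v:(310+(u+.5)/3.6-.5,150+(v+.5)/3.6-.5)
s=lambda u,v:(150+(u+.5)/4-.5,190+(v+.5)/4-.5)
def f(n,pts,z):
    P=np.array([onz(n,p,z) for p in pts]); print(n,P[:,:2].round(4).tolist(),'mean',P.mean(0).round(4)); return P
for n,c in (("top",[t(290,347),t(510,282),t(523,328),t(308,400)]),("scene",[s(363,68),s(121,133),s(135,178),s(376,105)])):
    P=f(n,c,.125)
    for a,b in((0,1),(3,2)):
        d=P[a]-P[b]; print(np.degrees(np.arctan2(-d[0],d[1])),np.linalg.norm(d))
f("top",[t(370,226)],.146); f("scene",[s(278,178)],.146)
# lid corners
f("top",[t(55,185),t(145,490),t(580,350),t(472,60)],.08)
E
```

```text
top [[0.5538, -0.1038], [0.5936, -0.23], [0.5671, -0.2365], [0.5239, -0.1136]] mean [ 0.5596 -0.171   0.125 ]
17.513796202035202 0.13227678994177552
19.38950229377448 0.13026879673348918
scene [[0.5308, -0.1149], [0.571, -0.2366], [0.6001, -0.2258], [0.5556, -0.1065]] mean [ 0.5644 -0.171   0.125 ]
18.306060438505753 0.12816940013472586
20.42222208603732 0.12731455405837175
top [[0.6196, -0.1461]] mean [ 0.6196 -0.1461  0.146 ]
scene [[0.6173, -0.1486]] mean [ 0.6173 -0.1486  0.146 ]
top [[0.6568, 0.0286], [0.476, -0.0259], [0.5628, -0.2832], [0.7406, -0.2242]] mean [ 0.609  -0.1262  0.08  ]
```

>>> apply_moves(
  increments=[
    {"grip": 0.467,"linear": [38,30,0],"turn": [0,0,1.4]},
    {"grip": 0.467,"linear": [76,60,0],"turn": [0,0,2.8]},
    {"grip": 0.467,"linear": [115,90,0],"turn": [0,0,4.2]},
    {"grip": 0.467,"linear": [153,120,0],"turn": [0,0,5.6]},
    {"grip": 0.467,"linear": [191,150,0],"turn": [0,0,7.0]},
    {"grip": 0.467,"linear": [229,180,0],"turn": [0,0,8.4]},
    {"grip": 0.467,"linear": [267,210,0],"turn": [0,0,9.8]},
    {"grip": 0.467,"linear": [306,240,0],"turn": [0,0,11.2]},
    {"grip": 0.467,"linear": [344,270,0],"turn": [0,0,12.6]},
    {"grip": 0.467,"linear": [382,300,0],"turn": [0,0,14.07]},
  ],
  grip_force=20,
)

```text
time: 1.1
tool_pos: [0.5972, -0.1778, 0.2263]
tool_rot: [-3.141, 0.001, 0.325]
contact_force: [0.4, 0.1, -0.9]
opening: 0.0428
```

>>> apply_moves(
  increments=[
    {"grip": 0.467,"linear": [0,0,0],"turn": [0,0,0]},
    {"grip": 0.467,"linear": [0,0,0],"turn": [0,0,0]},
    {"grip": 0.467,"linear": [0,0,0],"turn": [0,0,0]},
  ],
)

```text
time: 1.4
tool_pos: [0.5952, -0.18, 0.2264]
tool_rot: [-3.141, 0.001, 0.317]
contact_force: [0.0, 0.6, -0.3]
opening: 0.0432
```

Run:
```python
from h import *
o=observe();print({k:np.round(o[k],4) for k in('time','qpos','tool_pos','tool_rot','opening','contact_force')})
cv2.imwrite("pics/w1.png",read_camera("wrist")[:,:,::-1])
a=read_camera("top")[150:310,310:530,::-1]; cv2.imwrite("pics/t1.png",cv2.resize(a,None,fx=3.6,fy=3.6,interpolation=cv2.INTER_CUBIC))
```

```text
{'time': np.float64(1.4), 'qpos': array([-4.1670e-01,  5.2400e-01,  1.2351e+00, -5.0000e-04,  1.3836e+00,
       -7.3350e-01]), 'tool_pos': array([ 0.5952, -0.18  ,  0.2264]), 'tool_rot': array([-3.1412e+00,  1.1000e-03,  3.1690e-01]), 'opening': np.float64(0.0432), 'contact_force': array([ 0.0495,  0.6101, -0.291 ])}
```

View pics/w1.png

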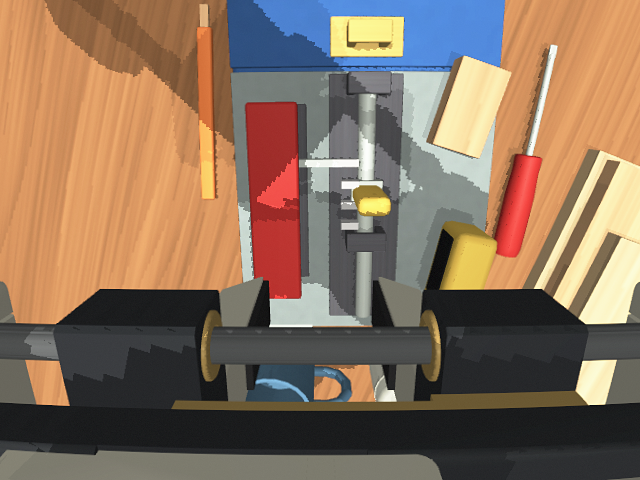

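Run:
```python
import cv2
a=cv2.imread("pics/w1.png")[80:310,230:430]; cv2.imwrite("pics/w1c.png",cv2.resize(a,None,fx=2.6,fy=2.6,interpolation=cv2.INTER_CUBIC))
```

```text
(no output)
```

View pics/w1c.png

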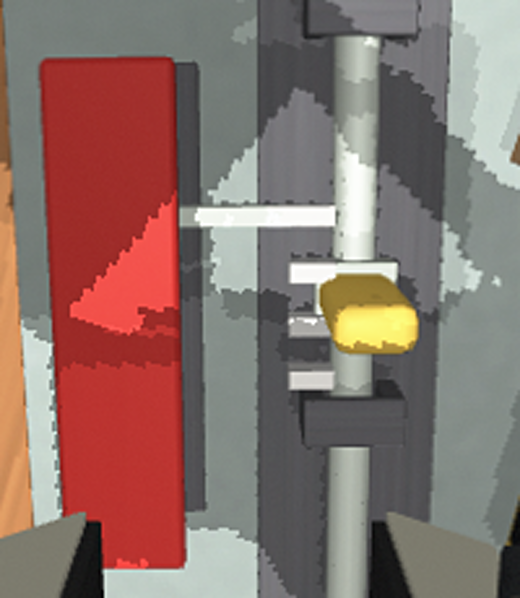

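```bash
cat >> h.py <<'E'
from scipy.spatial.transform import Rotation as Ro
def wz(uv,z,o=None):
    p=camera_params("wrist");o=o or observe()
    K=p["camera_matrix"];d=cv2.undistortPoints(np.array([[uv]],float),K,np.array([p["k1"],0,0,0,0.]))[0,0]
    R=Ro.from_euler('xyz',o['tool_rot']).as_matrix();H=p["hand_eye"]
    c=R@H[:3,3]+o['tool_pos'];d=R@H[:3,:3]@np.array([d[0],-d[1],-1])
    return c+d*(z-c[2])/d[2]
E
python3 - <<'E'
from h import *
w=lambda u,v:(230+(u+.5)/2.6-.5,80+(v+.5)/2.6-.5)
P=[wz(w(*p),.125) for p in((40,58),(173,58),(186,568),(70,515))]
print(np.round(P,4)); d=P[1]-P[2];yaw=np.arctan2(-d[0],d[1]);print(np.degrees(yaw),np.linalg.norm(d))
t=wz(w(377,329),.146);print(t)
yaw=.323
ex=np.array([np.cos(yaw),np.sin(yaw),0]);ey=np.array([-ex[1],ex[0],0])
c=(P[1]+P[2])/2-.016*ex;print('bar',c,'tab-bar',(t-c)@ex,(t-c)@ey)
print('tab rel tcp',(t-observe()['tool_pos'])@ex,(t-observe()['tool_pos'])@ey,'bar',(c-observe()['tool_pos'])@ex,(c-observe()['tool_pos'])@ey)
E
```

```text
[[ 0.5262 -0.1153  0.125 ]
 [ 0.5557 -0.1058  0.125 ]
 [ 0.597  -0.2278  0.125 ]
 [ 0.5638 -0.2228  0.125 ]]
18.70673309393106 0.12874714449702124
[ 0.61861762 -0.1482308   0.146     ]
bar [ 0.56113141 -0.17188607  0.125     ] tab-bar 0.062021932851907075 0.004185131538920101
tab rel tcp 0.03257302804397376 0.023188407922231657 bar -0.029448904807933315 0.019003276383311556
```

View pics/t1.png

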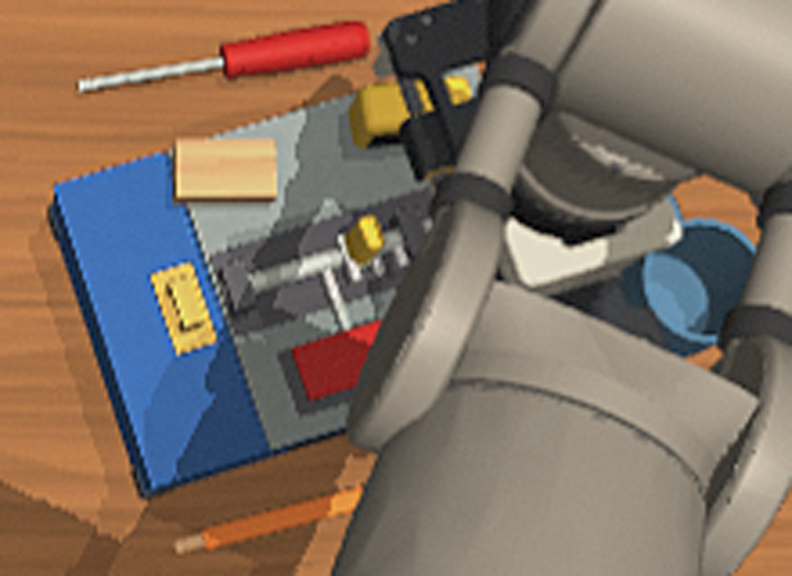

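>>> apply_moves(
  increments=[
    {"grip": 0.467,"linear": [1.5,0.5,-30],"turn": [0,0,0.1]},
    {"grip": 0.467,"linear": [1.5,0.5,-60],"turn": [0,0,0.1]},
    {"grip": 0.467,"linear": [1.5,0.5,-85],"turn": [0,0,0.1]},
    {"grip": 0.467,"linear": [1.5,0.5,-95],"turn": [0,0,0.1]},
    {"grip": 0.467,"linear": [1.5,0.5,-97],"turn": [0,0,0.1]},
    {"grip": 0.467,"linear": [1.5,0.5,-97],"turn": [0,0,0.1]},
    {"grip": 0.467,"linear": [1.5,0.5,-97],"turn": [0,0,0.1]},
  ],
)

```text
time: 2.2
tool_pos: [0.5982, -0.1795, 0.1314]
tool_rot: [3.14, -0.002, 0.329]
contact_force: [-0.1, -0.7, 0.4]
opening: 0.0427
```

Run:
```python
from h import *
o=observe();print({k:np.round(o[k],4) for k in('time','tool_pos','tool_rot','opening','contact_force')})
cv2.imwrite("pics/w2.png",read_camera("wrist")[:,:,::-1])
a=read_camera("scene")[170:310,130:330,::-1]; cv2.imwrite("pics/s2.png",cv2.resize(a,None,fx=4,fy=4,interpolation=cv2.INTER_CUBIC))
```

```text
{'time': np.float64(2.2), 'tool_pos': array([ 0.5982, -0.1795,  0.1314]), 'tool_rot': array([ 3.1397e+00, -2.1000e-03,  3.2850e-01]), 'opening': np.float64(0.0427), 'contact_force': array([-0.0508, -0.6817,  0.42  ])}
```

View pics/w2.png

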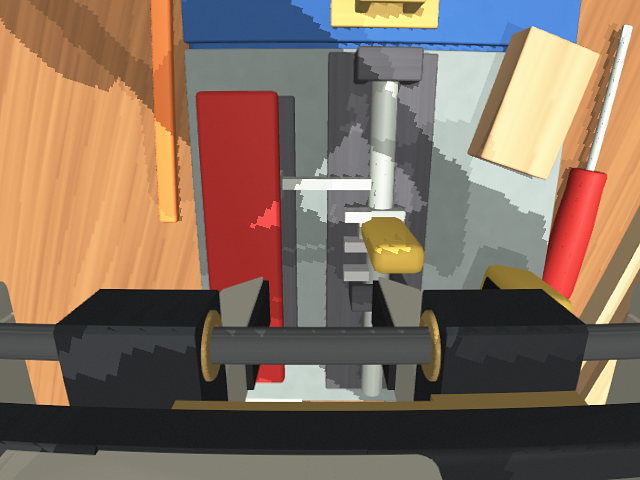

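View pics/s2.png

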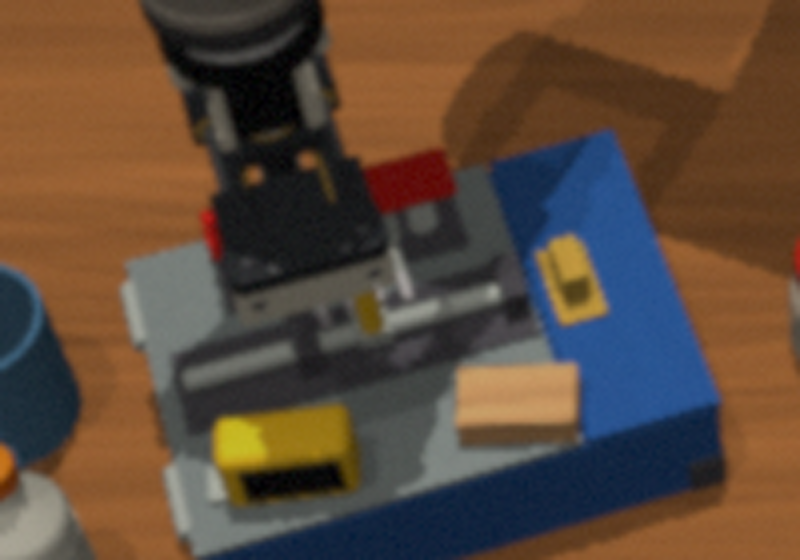

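>>> apply_moves(
  increments=[
    {"grip": 0.467,"linear": [-0.5,0,-4],"turn": [0,0,0]},
    {"grip": 0.467,"linear": [-0.5,0,-8],"turn": [0,0,0]},
    {"grip": 0.467,"linear": [-0.5,0,-11],"turn": [0,0,0]},
    {"grip": 0.467,"linear": [-0.5,0,-13],"turn": [0,0,0]},
    {"grip": 0.467,"linear": [-0.5,0,-13],"turn": [0,0,0]},
    {"grip": 0.467,"linear": [-0.5,0,-13],"turn": [0,0,0]},
  ],
)

```text
time: 2.9
tool_pos: [0.5974, -0.1791, 0.1173]
tool_rot: [3.141, -0.001, 0.329]
contact_force: [-0.5, 0.5, 6.0]
opening: 0.0427
```

>>> apply_moves(
  increments=[
    {"grip": 0.467,"linear": [0,0,-1],"turn": [0,0,0]},
    {"grip": 0.467,"linear": [-1.6,4.7,-1],"turn": [0,0,0]},
    {"grip": 0.467,"linear": [-3.2,9.5,-1],"turn": [0,0,0]},
    {"grip": 0.467,"linear": [-4.8,14.2,-1],"turn": [0,0,0]},
    {"grip": 0.467,"linear": [-6.4,18.9,-1],"turn": [0,0,0]},
    {"grip": 0.467,"linear": [-8.0,23.7,-1],"turn": [0,0,0]},
    {"grip": 0.467,"linear": [-8.0,23.7,-1],"turn": [0,0,0]},
  ],
)

```text
time: 3.6
tool_pos: [0.5899, -0.1564, 0.1167]
tool_rot: [3.138, -0.002, 0.329]
contact_force: [0.8, -4.6, 5.2]
opening: 0.0427
```

Run:
```python
from h import *
o=observe();print({k:np.round(o[k],4) for k in('time','tool_pos','tool_rot','opening','contact_force')})
cv2.imwrite("pics/w3.png",read_camera("wrist")[:,:,::-1])
```

```text
{'time': np.float64(3.6), 'tool_pos': array([ 0.5899, -0.1564,  0.1167]), 'tool_rot': array([ 3.1379e+00, -1.9000e-03,  3.2910e-01]), 'opening': np.float64(0.0427), 'contact_force': array([ 0.7604, -4.6274,  5.1641])}
```

View pics/w3.png

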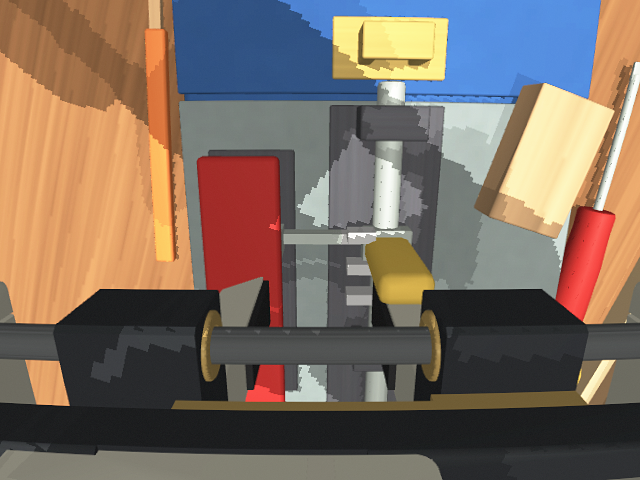

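>>> apply_moves(
  increments=[
    {"grip": 0.467,"linear": [-1.6,4.7,0],"turn": [0,0,0]},
    {"grip": 0.467,"linear": [-3.2,9.5,0],"turn": [0,0,0]},
    {"grip": 0.467,"linear": [-4.8,14.2,0],"turn": [0,0,0]},
    {"grip": 0.467,"linear": [-6.4,18.9,0],"turn": [0,0,0]},
    {"grip": 0.467,"linear": [-8.0,23.7,0],"turn": [0,0,0]},
    {"grip": 0.467,"linear": [-9.0,26.5,0],"turn": [0,0,0]},
    {"grip": 0.467,"linear": [-9.6,28.4,0],"turn": [0,0,0]},
    {"grip": 0.467,"linear": [-9.6,28.4,0],"turn": [0,0,0]},
  ],
)

```text
time: 4.45
tool_pos: [0.5805, -0.1284, 0.1167]
tool_rot: [3.138, -0.002, 0.329]
contact_force: [1.5, -5.2, 5.6]
opening: 0.0429
```

Run:
```python
from h import *
o=observe();print({k:np.round(o[k],4) for k in('time','tool_pos','tool_rot','opening','contact_force')})
cv2.imwrite("pics/w4.png",read_camera("wrist")[:,:,::-1])
```

```text
{'time': np.float64(4.45), 'tool_pos': array([ 0.5805, -0.1284,  0.1167]), 'tool_rot': array([ 3.1376e+00, -2.1000e-03,  3.2900e-01]), 'opening': np.float64(0.0429), 'contact_force': array([ 1.4997, -5.2479,  5.5793])}
```

View pics/w4.png

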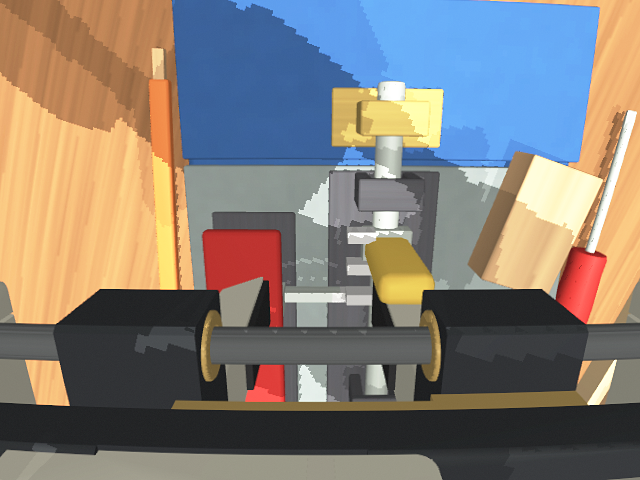

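>>> apply_moves(
  increments=[
    {"grip": 0.467,"linear": [-0.5,1.4,0],"turn": [0,0,0]},
    {"grip": 0.467,"linear": [-1.0,2.8,0],"turn": [0,0,0]},
    {"grip": 0.467,"linear": [-1.0,2.8,0],"turn": [0,0,0]},
  ],
)

```text
time: 4.8
tool_pos: [0.5797, -0.1258, 0.1167]
tool_rot: [3.137, -0.002, 0.329]
contact_force: [1.7, -4.8, 5.3]
opening: 0.0428
```

>>> apply_moves(
  increments=[
    {"grip": 0.467,"linear": [-0.5,1.4,0],"turn": [0,0,0]},
    {"grip": 0.467,"linear": [-0.5,1.4,0],"turn": [0,0,0]},
  ],
)

```text
time: 5.0
tool_pos: [0.5792, -0.1244, 0.1167]
tool_rot: [3.137, -0.002, 0.329]
contact_force: [2.5, -4.5, 4.8]
opening: 0.0428
```

>>> apply_moves(
  increments=[
    {"grip": 0.467,"linear": [-0.5,1.4,0],"turn": [0,0,0]},
    {"grip": 0.467,"linear": [-0.5,1.4,0],"turn": [0,0,0]},
  ],
)

```text
time: 5.2
tool_pos: [0.5787, -0.123, 0.1167]
tool_rot: [3.137, -0.002, 0.329]
contact_force: [1.7, -5.8, 4.3]
opening: 0.0432
```

>>> apply_moves(
  increments=[
    {"grip": 0.467,"linear": [-0.5,1.4,0],"turn": [0,0,0]},
    {"grip": 0.467,"linear": [-0.5,1.4,0],"turn": [0,0,0]},
  ],
)

```text
time: 5.4
tool_pos: [0.5786, -0.1227, 0.1167]
tool_rot: [3.135, -0.003, 0.328]
contact_force: [3.0, -9.2, 3.4]
opening: 0.0429
```

>>> apply_moves(
  increments=[
    {"grip": 0.467,"linear": [-0.4,1.2,-0.5],"turn": [0,0,0]},
    {"grip": 0.467,"linear": [-0.4,1.2,-0.5],"turn": [0,0,0]},
    {"grip": 0.467,"linear": [-0.4,1.2,-0.5],"turn": [0,0,0]},
  ],
)

```text
time: 5.7
tool_pos: [0.5786, -0.1226, 0.1167]
tool_rot: [3.133, -0.004, 0.328]
contact_force: [4.5, -12.9, 5.2]
opening: 0.043
```

Run:
```python
from h import *
o=observe();print({k:np.round(o[k],4) for k in('time','tool_pos','tool_rot','opening','contact_force')})
cv2.imwrite("pics/w5.png",read_camera("wrist")[:,:,::-1])
```

```text
{'time': np.float64(5.7), 'tool_pos': array([ 0.5786, -0.1226,  0.1167]), 'tool_rot': array([ 3.1334, -0.0035,  0.328 ]), 'opening': np.float64(0.043), 'contact_force': array([  4.52  , -12.9373,   5.1502])}
```

View pics/w5.png

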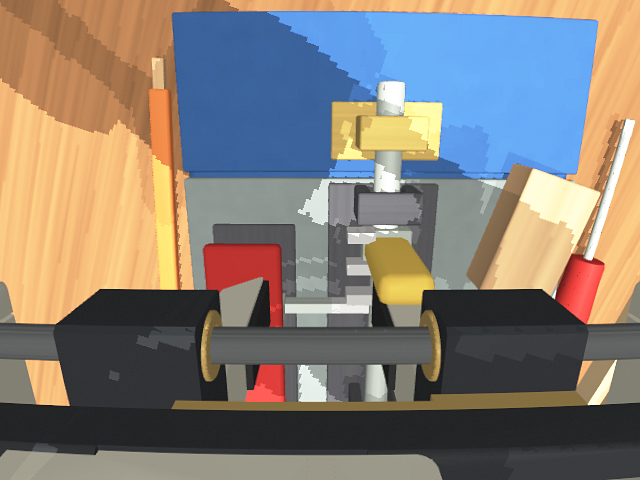

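Run:
```python
import cv2
a=cv2.imread("pics/w5.png")[170:330,270:450]; cv2.imwrite("pics/w5c.png",cv2.resize(a,None,fx=3.7,fy=3.7,interpolation=cv2.INTER_CUBIC))
```

```text
(no output)
```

View pics/w5c.png

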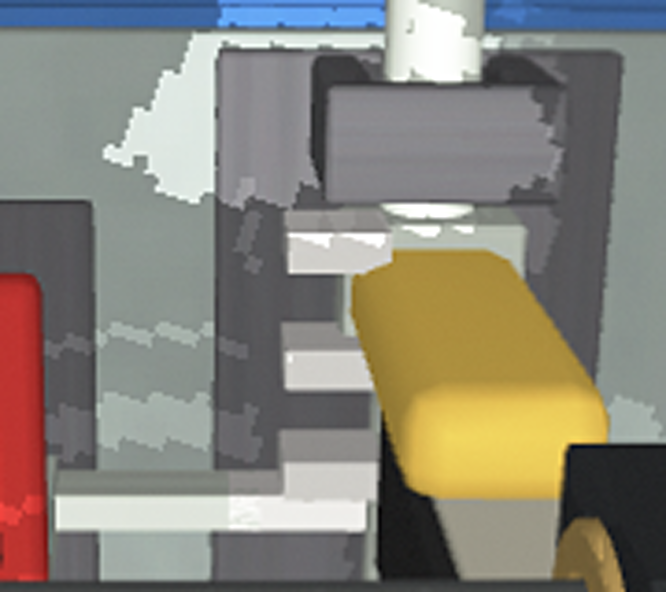

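>>> apply_moves(
  increments=[
    {"grip": 0.467,"linear": [0.8,-2.4,0],"turn": [0,0,0]},
    {"grip": 0.467,"linear": [1.3,-3.8,0],"turn": [0,0,0]},
    {"grip": 0.467,"linear": [1.3,-3.8,4],"turn": [0,0,0]},
    {"grip": 0.467,"linear": [1.3,-3.8,10],"turn": [0,0,0]},
    {"grip": 0.467,"linear": [1.3,-3.8,18],"turn": [0,0,0]},
    {"grip": 0.467,"linear": [1.3,-3.8,30],"turn": [0,0,0]},
    {"grip": 0.467,"linear": [1.3,-3.8,60],"turn": [0,0,0]},
    {"grip": 0.467,"linear": [1.3,-3.8,90],"turn": [0,0,0]},
    {"grip": 0.467,"linear": [1.3,-3.8,110],"turn": [0,0,0]},
    {"grip": 0.467,"linear": [1.3,-3.8,110],"turn": [0,0,0]},
  ],
)

```text
time: 6.75
tool_pos: [0.5786, -0.1223, 0.2285]
tool_rot: [3.139, -0.004, 0.329]
contact_force: [0.3, -0.3, 0.1]
opening: 0.0429
```

>>> apply_moves(
  increments=[
    {"grip": 0.467,"linear": [0,-40,0],"turn": [0,0,0]},
    {"grip": 0.467,"linear": [0,-60,0],"turn": [0,0,0]},
    {"grip": 0.467,"linear": [0,-60,0],"turn": [0,0,0]},
    {"grip": 0.467,"linear": [0,-60,0],"turn": [0,0,0]},
  ],
)

```text
time: 7.15
tool_pos: [0.5771, -0.1819, 0.224]
tool_rot: [-3.139, 0.002, 0.328]
contact_force: [-0.2, 0.6, -0.4]
opening: 0.0429
```

Run:
```python
from h import *
o=observe();print({k:np.round(o[k],4) for k in('time','tool_pos','tool_rot','opening','contact_force')})
cv2.imwrite("pics/w6.png",read_camera("wrist")[:,:,::-1])
a=read_camera("scene")[170:350,90:370,::-1]; cv2.imwrite("pics/s6.png",cv2.resize(a,None,fx=2.8,fy=2.8,interpolation=cv2.INTER_CUBIC))
```

```text
{'time': np.float64(7.15), 'tool_pos': array([ 0.5771, -0.1819,  0.224 ]), 'tool_rot': array([-3.139e+00,  1.600e-03,  3.281e-01]), 'opening': np.float64(0.0429), 'contact_force': array([-0.2438,  0.5799, -0.4223])}
```

View pics/w6.png

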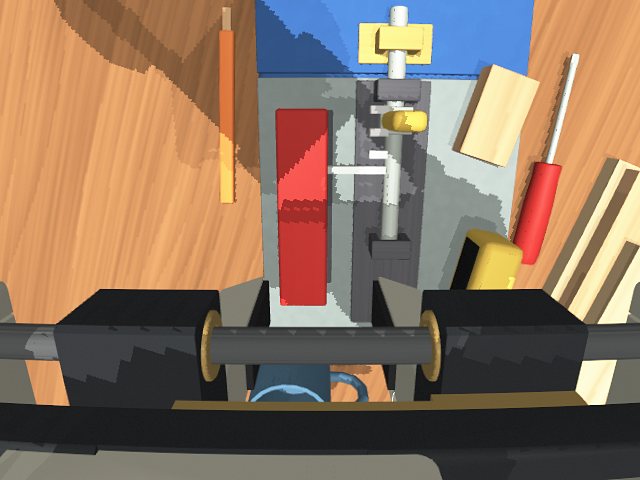

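View pics/s6.png

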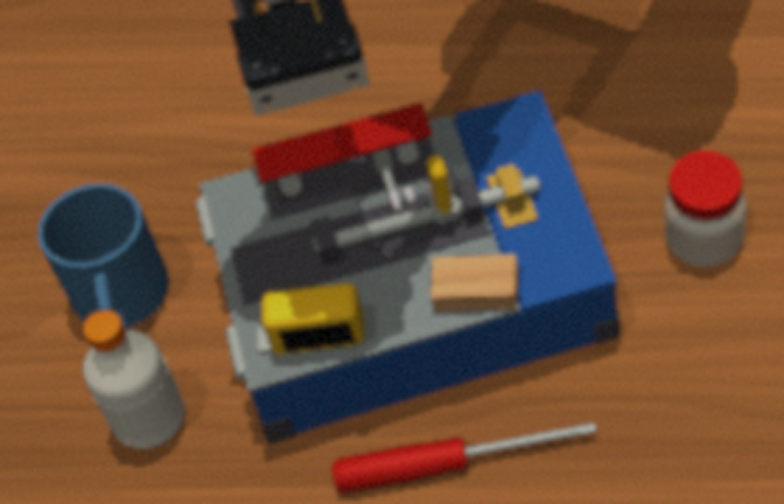

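Run:
```python
from h import *
t=wz((409,122),.146); d=t-np.array([.6186,-.1482,.146]); print(t,np.hypot(*d[:2]))
P=[wz(p,.125) for p in((276,110),(327,110),(326,304))];print(np.round(P,4),np.linalg.norm(P[1]-P[2]))
```

```text
[ 0.60117072 -0.09703473  0.146     ] 0.05405242832067456
[[ 0.5269 -0.1153  0.125 ]
 [ 0.556  -0.1055  0.125 ]
 [ 0.597  -0.226   0.125 ]] 0.1273003386021998
```

```bash
python3 -c "
from cell import *
print(hand_in())"
```

```text
the job is handed in; nothing more can be done
None
```

The chest should be bolted: by my checks the bolt is home in the keeper and the catch is up behind it. I handed the job in at about 7.2 s of robot time; the system reports no verdict.

**What I did:** With the fingers set 62 mm apart, I pressed the red catch about 8 mm down with one fingertip. Holding it there, I pushed the yellow tab along with the other finger until the bolt stalled. I then eased off, lifted straight up and moved clear.

**Last checks:**
- **End stop:** the push force rose to about 13 N with no further movement. The tool had travelled about 59 mm, which matches the bolt reaching its end stop.
- **Bolt home:** the wrist camera put the tab about 54 mm from where it started, and the bolt end passes through the keeper.
- **Catch up:** the corners of the red bar are within about 2 mm of where they were at the start. The catch's tooth sits behind the bolt's last stop.
- **Other things:** by eye, the tape, offcut, jar, glue, driver, mug and pencil look undisturbed. I did not measure their positions.
- **Contact:** the contact force was near zero before I handed in.

No check failed or disagreed.

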